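Check the spring of a cabinet door closer on its scale

ROBOT

A 7-joint arm with a two-finger parallel gripper is mounted at the origin on the work surface. World frame = base frame: x ahead of the robot, y to its left, z up, the work surface at z = 0. Lengths are in m, angles in rad, forces in N, time in s.
With the tool pointing down it reaches from about 0.375 to 0.925 m from the base axis. Payload 3.1 kg.
Tool frame: the origin (TCP) lies at the very end of the fingers, on their centre line; the grasp point (between the pads) lies 19 mm behind it; z points along the fingers, y is the direction in which the jaws open and shut (so a half turn about z gives the same grasp; the last joint's range is limited). The gripper opens to 85 mm and grips with 20 to 120 N. Pads are 22 mm wide; open, the fingers measure 114 mm over their backs; the gripper's body (76 mm by 85 mm) begins 54 mm behind the grasp point. The pads swing forward as they close: fully open they stand 13 mm farther back than shut.
Start: joints at [-1.22, 0.383, 0.044, 1.598, -0.018, 1.161, -0.05], TCP at [0.282, 0.586, 0.197] pointing down, gripper open.
Joint ranges: [-2.61, 2.61], [-0.41, 2.15], [-1.48, 1.57], [0, 2.5], [-1.57, 4.71], [0.05, 1.97], [-2.85, 2.85]. Speed limits (rad/s): [2.79, 2.79, 3.14, 3.14, 3.14, 3.14, 3.14].

INTERFACE

Orientations are given as a 3x3 rotation matrix whose columns are the frame's x, y, z axes.
In Python, from cell import bot gives the robot as it stands.
- The arm moves only by the shell command python3 -m jog 'ROWS' [FORCE]. ROWS is a JSON object of lists of equal length, an entry for each row: "delta_rot": the turn, a rotation vector about the tool's x, y, z in rad, a list of three; "translation": the shift along the tool's x, y, z in cm, a list of three; "grip": the opening, from 0 (shut) to 1 (fully open). In form: {"delta_rot": [[wx, wy, wz], ...], "translation": [[tx, ty, tz], ...], "grip": [grip, ...]}. A call has 1 to 10 rows; each row shifts and turns the pose as measured when the row begins, along the tool's axes as they then stand; what a row does not reach is not made up. A row lasts 1/10 s, in which the tool goes at most 50 mm and 8.59 degrees, less where a joint would pass 70% of its speed; a pose out of reach is approached as far as the arm can. A call is refused whole if a number of a shift passes 5 or a number of a turn 0.15, either way. A call with a gripper value outside its range is refused whole. The fingers move at their own pace and stop on an object; FORCE is the grip in N (left out, the last holds). Time passes only in rows, so rows that do not move let the fingers close. It gives the time, the measured TCP pose, the force and the opening at its end, in the units of the state.
- bot.get_obs(): the state, without advancing time (a new reading comes with each control period).
- bot.read_camera(name): name is "scene" or "top" or "wrist"; returns a dict with "pixels" (384x512x3 uint8, blue, green, red), "z_map" (384x512 float32, m along the optical axis (not along the pixel's ray), 0 where there is no reading), "mtx" (3x3 intrinsics, pixels), "origin" and "rotation" of the camera in the world. Camera axes: x right, y up, looking along -z (the intrinsics and any distortion apply to the point x, -y, -z); pixel columns grow to the right and rows downward; lengths in m; the calibration is good to about 2 mm. The wrist camera is an equidistant fisheye: a pixel r from the principal point sees the ray r / f radians off the axis. A picture is of the moment at which its call begins.
- bot.close_job(): hands the job in, once; it reports no verdict.
Trained networks look in the newest picture that a camera, given by its name, has taken for a name from the list of things; names that differ only in an ending like _2 or _b are one class to them, and where a whole thing is asked for, a point or a joint stands for the part that bears it (a point fixed in the world has none). Each returns a list of dicts, best first, with "score" (0 to 1); they miss things now and then, are a little off and sometimes report something else, mostly with a low value. They report only what shows in the picture. A call takes as long as a camera call. They do not tell look-alikes from the thing itself.
- bot.look_for(camera, name): "location" ([column, row] in pixels, amid what is visible of it).
- bot.regions_of(camera, name): "mask" (384x512 bool, what is visible of it) and "location" ([column, row] in pixels, amid what is visible of it).
The state is a dict: "time": time; "joint_positions": joint angles; "joint_velocities": joint speeds; "effort": joint torques, N m; "eef_pos": TCP position; "tool_rot": TCP orientation; "contact_force": force on the tool from outside, world axes, zero at the start; "wrist_torque": the same for the moment, N m; "opening": finger opening in m.
Only numpy, scipy, OpenCV 4.12 (cv2) and the standard library are available. Lean on these libraries where they do the work, as an engineer would, in place of code of your own. Each camera call takes 0.05 s, during which the arm holds its last target. There are 200 camera calls.

TASK

The small cabinet's sprung door closer sits on its check stand: press its roller straight down, gently, until it pushes back with 10 newtons (give or take one, and never as much as 13), hold that for two seconds, then ease the arm all the way back up without letting it snap. The arm leaves the loose drag marker standing at the reading on the scale; without touching the marker, slide the white set pointer along until its tip stands exactly opposite the marker's tip, and let go. Leave the other things on the dresser where they are.

Things in the scene. Friction and masses are not known exactly. Their poses are not given: they have to be found in the camera images.
- stand: Fixed check stand, base plate 320 x 185 x 12 mm. Origin: underside, below the middle of the marker's channel; z up; x runs along the scale, which lies with the set pointer on its -y side (white board y -62 to -12, top 24 mm up, ticks every 5 mm). Two steel cheeks at x = -30 (x -43 to -17, y -28 to 36, 118 high) carry the pivot at height 100.
- roller_top (a point): Top of the steel roller to press, 24 mm in diameter, 44 long along the stand's y, on the sprung arm 110 mm to -x of the pivot; 112 mm above the dresser at rest, free space below. Moves on an arc, at most 67 mm down. Gives at 1 to 8 N, then about 0.2 N more per mm; the starting force is hidden and different each time: it must be felt. The point turns with the arm.
- crank (a joint): Angle (rad) of the sprung arm: 0 at rest against its upper stop, grows as the roller is pressed, end stop 0.65. A finger hanging from the pivot into the channel goes to the stand's +x as the roller goes down and shoves the drag marker along; it does not pull it back. Let go suddenly, the arm snaps up.
- marker_tip (a point): Tip of the drag marker's small pointer at the channel edge of the scale board, 28 mm above the dresser. The marker is a loose dark steel block, 40 mm long (stand's x), 21 wide, 26 high, standing in the channel, pointer half-way along it; only friction holds it. Not to be touched by the robot. Axes as the stand's.
- set_grip (a point): Centre of the set pointer's upright white plastic grip fin, 50 mm above the dresser: 16 mm thick along the stand's x, 22 wide along y, from 25 to 71 mm above the dresser, on a foot 26 mm long. Slides along the stand's x with about 1.5 N of friction and stays where it is left. Axes as the stand's.
- set_tip (a point): Tip of the set pointer's small dark pointer at the other edge of the scale board, 40 mm to the stand's +y of the fin's centre, at the same x along the scale. Axes as the stand's.
- lotion: White plastic lotion pump bottle, 64 mm in diameter, 170 mm tall, loose; origin under its centre. To be left alone.
- cup: Empty white ceramic cup, 76 mm in diameter, 85 mm tall, loose; origin under its centre. To be left alone.
- block: Plain wooden block 70 x 45 x 45 mm, loose; origin under its centre. To be left alone.
- monitor: Round white baby monitor camera, ball 72 mm in diameter on a disc foot, 94 mm tall, loose; origin under its centre. To be left alone.
Not all that is in view belongs to the job. Of the things shaped like the part that bears marker_tip, the dark steel one is meant.

How it is judged:
On the way, in this order (a step that is already met when the one before it is completed fails the run):
1. the roller is held down with 10 N (8.8 to 11.2 N) for a second (contact force between the fingers and crank between 8.8 and 11.2 N and value of joint crank above 0.08 rad), for 1 s.
2. the arm is eased back up to its rest and the fingers are off it (value of joint crank below 0.02 rad and contact force between the fingers and crank below 0.1 N), for 0.2 s.
At the end, for the whole second after the job is handed in: The closer arm is back at rest (below 0.02 rad), the drag marker stands upright in its channel where the arm left it (at least 5 mm from its start), and the set pointer's tip is within 3 mm of the marker's tip along the scale (x of marker_tip in the frame of set_tip between -0.003 and 0.003 m and distance of marker_tip from where it was at the start of the episode above 0.005 m and angle between marker_tip's own z axis and vertical below 0.1 rad and value of joint crank below 0.02 rad); the robot touches nothing.
It fails at once if the closer is pressed with 13 N or more (contact force between any of the fingers, the arm and crank above 13 N).
It fails at once if the arm snaps back (faster than 2 rad/s) (velocity of joint crank below -2 rad/s).
It fails at once if the robot touches the drag marker (contact force between any of the fingers, the arm and marker above 0.3 N).
It fails at once if a bystander is moved by more than 15 mm (distance of any of lotion, cup, block, monitor from where it was at the start of the episode above 0.015 m).
It also fails if it takes over 53 s, if anything falls off the work surface, if the arm or the gripper's body presses on something with over 40 N, if the wrist force passes 120 N, or if a joint passes its speed limit or range.

## Working session

There is one attempt and no reset: what is moved stays moved. The work goes in short steps, Python scripts to look and compute and a shell command to move; the robot and the scene stay as the last step left them, time stands still between calls to the robot, and variables do not carry over. Pictures are saved under pics/ and viewed, about 8 in all and at most 12, crops included, and the job is handed in when it is done.

```bash
mkdir -p pics
cat > h.py <<'E'
import numpy as np, cv2
from cell import bot
def px2w(c,u,v,z=None):
    K=c["mtx"]; d=z if z is not None else c["z_map"][int(round(v)),int(round(u))]
    p=np.array([(u-K[0,2])/K[0,0]*d, -(v-K[1,2])/K[1,1]*d, -d])
    return np.array(c["rotation"])@p+np.array(c["origin"])
def ray_at_height(c,u,v,h):
    o=np.array(c["origin"]); r=px2w(c,u,v,1.0)-o
    return o+r*(h-o[2])/r[2]
E
python3 - <<'E'
from h import *
np.set_printoptions(precision=4,suppress=True)
ims=[]
for n in ["scene","top"]:
    c=bot.read_camera(n); np.savez(f"{n}0.npz",**c); ims.append(c["pixels"])
    cv2.imwrite(f"pics/{n}0.png",cv2.resize(c["pixels"],(800,600),interpolation=cv2.INTER_CUBIC))
    print(n,c["origin"],c["mtx"][0],c["rotation"])
    for k in ["stand","roller_top","crank","marker_tip","set_grip","set_tip","lotion","cup","block","monitor"]:
        for r in bot.look_for(n,k)[:3]:
            u,v=r["location"]; print(k,round(r["score"],2),np.round([u,v]),px2w(c,u,v))
o=bot.get_obs(); print(o)
E
```

```text
scene [1.1973 0.1849 0.555 ] [356.5818   0.     262.7344] [[-0.2568 -0.5655  0.7837]
 [ 0.9662 -0.1316  0.2216]
 [-0.0222  0.8142  0.5802]]
stand 0.88 [271. 218.] [0.5769 0.0286 0.0158]
stand 0.74 [326. 226.] [0.6064 0.1572 0.0441]
roller_top 0.84 [234. 170.] [ 0.5318 -0.072   0.1061]
marker_tip 0.77 [333. 177.] [0.3854 0.1519 0.026 ]
marker_tip 0.68 [279. 199.] [0.5241 0.0355 0.035 ]
marker_tip 0.65 [238. 272.] [0.7598 0.0066 0.0256]
set_grip 0.54 [324. 224.] [0.6109 0.1519 0.0526]
set_tip 0.79 [324. 226.] [0.6102 0.1527 0.0442]
lotion 0.94 [423. 195.] [0.5197 0.3481 0.0961]
cup 0.58 [436. 258.] [0.6899 0.3582 0.0814]
cup 0.46 [230. 170.] [ 0.5325 -0.0807  0.1059]
block 0.96 [113. 194.] [ 0.6103 -0.3651  0.0432]
monitor 0.91 [153. 168.] [ 0.5119 -0.3035  0.0668]
monitor 0.59 [324. 228.] [0.6079 0.1531 0.038 ]
monitor 0.22 [231. 171.] [ 0.5331 -0.0797  0.1041]
top [ 0.373  -0.0231  1.0238] [389.7885   0.     256.2216] [[ 0.0678  0.9759 -0.2074]
 [-0.9977  0.0663 -0.014 ]
 [ 0.0001  0.2078  0.9782]]
roller_top 0.88 [281. 210.] [ 0.5176 -0.0721  0.1042]
crank 0.86 [282. 207.] [ 0.5256 
[... 446 characters left out ...]
599]
block 0.94 [398. 193.] [ 0.5903 -0.3732  0.0457]
monitor 0.92 [379. 238.] [ 0.4677 -0.3097  0.0888]
{'time': 1.1, 'joint_positions': array([-1.2198,  0.3828,  0.0439,  1.5979, -0.0179,  1.1612, -0.0499]), 'joint_velocities': array([ 0.0008, -0.0001,  0.0005, -0.0007,  0.0005,  0.0008,  0.0006]), 'effort': array([  0.0004, -43.346 ,   1.0232, -24.9919,   0.0105,   0.002 ,
         0.    ]), 'eef_pos': array([0.282 , 0.5857, 0.1975]), 'tool_rot': array([[-0.901 ,  0.4338,  0.0001],
       [ 0.4338,  0.901 ,  0.0001],
       [-0.    ,  0.0001, -1.    ]]), 'contact_force': array([-0.5508,  0.1987, -0.0474]), 'wrist_torque': array([-0.0074,  0.0113,  0.0155]), 'opening': 0.08556704796660919}
```

View pics.

View pics/scene0.png

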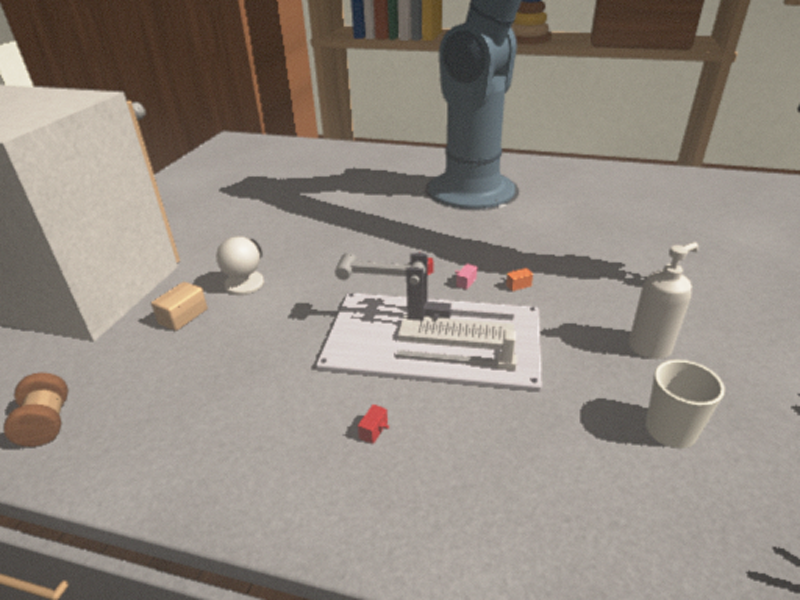

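View pics/top0.png

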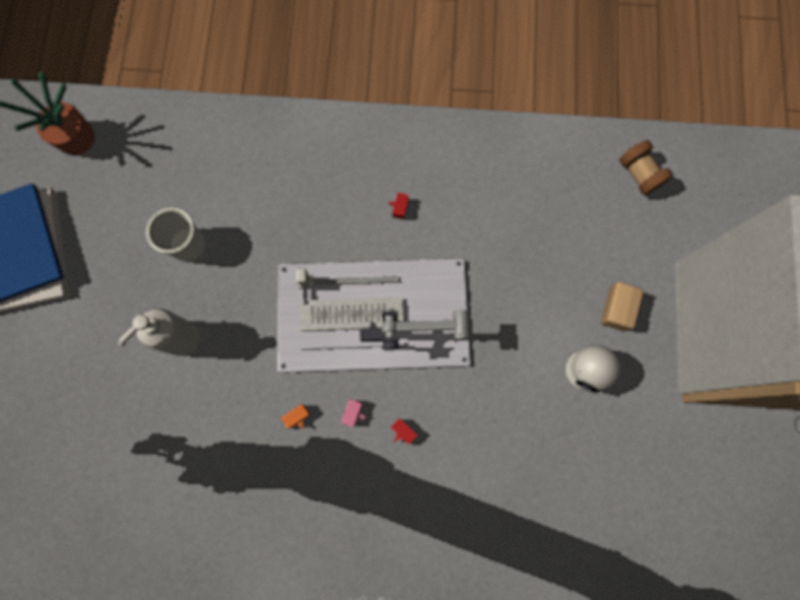

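Run:
```python
from h import *
np.set_printoptions(precision=4,suppress=True)
for n in ["scene","top"]:
    c=dict(np.load(f"{n}0.npz")); K=c["mtx"]; D=c["z_map"]
    v,u=np.mgrid[:384,:512]
    P=np.stack([(u-K[0,2])/K[0,0]*D,-(v-K[1,2])/K[1,1]*D,-D],-1)@c["rotation"].T+c["origin"]
    ok=(D>0)&(P[...,0]>.43)&(P[...,0]<.72)&(P[...,1]>-.17)&(P[...,1]<.24)
    x,y,z=P[...,0],P[...,1],P[...,2]
    def st(nm,m):
        m=m&ok; Q=P[m]
        if len(Q): print(n,nm,len(Q),"mean",Q.mean(0),"min",Q.min(0),"max",Q.max(0))
    st("table",(z<.006)); 
    st("hi cheek",(z>.110)&(y>-.04)&(y<.08)); st("roller",(z>.09)&(y<-.045)); st("fin top",(z>.064)&(y>.1)); st("fin",(z>.035)&(y>.1))
    st("arm",(z>.085)&(y<-.02)&(y>-.045))
    m=(ok&(z>.006)&(z<.04)).astype(np.uint8)
    white=((c["pixels"].min(-1)>110)&ok&(z<.03)).astype(np.uint8)
    r=cv2.minAreaRect(np.argwhere(white)[:,::-1].astype(np.float32)); print("white rect")
    Q=np.array([ray_at_height(c,a,b,.012)[:2] for a,b in np.argwhere(white)[:,::-1]],np.float32)
    r=cv2.minAreaRect(Q); print(r); 
c=dict(np.load("top0.npz"))
for a,b in [(278,264),(466,259),(470,366),(277,370)]: print("top corner",ray_at_height(c,a*.64,b*.64,.012))
c=dict(np.load("scene0.npz"))
for a,b in [(317,371),(346,294),(541,305),(541,387)]: print("scene corner",ray_at_height(c,a*.64,b*.64,.012 if b<380 else .012))
for n,(a,b,w,h) in {"top":(165,160,160,90),"scene":(195,150,165,105)}.items():
    c=dict(np.load(f"{n}0.npz")); cv2.imwrite(f"pics/c_{n}.png",cv2.resize(c["pixels"][b:b+h,a:a+w],(w*4,h*4),interpolation=cv2.INTER_CUBIC))
a=cv2.imread("pics/c_top.png");b=cv2.imread("pics/c_scene.png")
a=cv2.copyMakeBorder(a[:, :640],0,0,0,20,0); cv2.imwrite("pics/c0.png",np.vstack([a[:360],b[:,:660]])[:780])
```

```text
scene table 7581 mean [0.6347 0.0541 0.0003] min [ 0.43   -0.17   -0.0038] max [0.72  0.24  0.006]
scene hi cheek 106 mean [0.5195 0.0028 0.1145] min [ 0.4839 -0.0119  0.1101] max [0.5432 0.0171 0.1193]
scene roller 310 mean [ 0.5343 -0.0867  0.1048] min [ 0.5082 -0.1171  0.0902] max [ 0.554  -0.0456  0.1134]
scene fin top 65 mean [0.6019 0.1531 0.0697] min [0.5887 0.1446 0.0643] max [0.6117 0.1613 0.0726]
scene fin 146 mean [0.6056 0.1533 0.0585] min [0.5887 0.1445 0.036 ] max [0.6117 0.1615 0.0726]
scene arm 78 mean [ 0.5262 -0.0318  0.1033] min [ 0.5164 -0.0448  0.0942] max [ 0.5306 -0.02    0.1087]
white rect
((0.5876865386962891, 0.03792501986026764), (0.4019162356853485, 0.28811973333358765), 89.98944091796875)
top table 7851 mean [ 0.5925  0.0322 -0.0003] min [ 0.43   -0.17   -0.0077] max [0.7199 0.2399 0.006 ]
top hi cheek 116 mean [0.5079 0.001  0.1144] min [ 0.4829 -0.0319  0.11  ] max [0.5402 0.0168 0.1214]
top roller 319 mean [ 0.5249 -0.0905  0.1076] min [ 0.5051 -0.1186  0.0937] max [ 0.5494 -0.0457  0.1152]
top fin top 54 mean [0.5952 0.1523 0.0698] min [0.5845 0.1443 0.064 ] max [0.6054 0.16   0.0748]
top fin 81 mean [0.5934 0.151  0.0631] min [0.5793 0.1439 0.0351] max [0.6054 0.16   0.0748]
top arm 67 mean [ 0.5189 -0.0329  0.1057] min [ 0.5119 -0.0442  0.0977] max [ 0.5277 -0.0201  0.1109]
white rect
((0.5730239152908325, 0.034626469016075134), (0.4060449004173279, 0.28771188855171204), 89.96114349365234)
top corner [0.6247 0.2043 0.012 ]
top corner [ 0.6554 -0.1172  0.012 ]
top corner [ 0.4726 -0.1321  0.012 ]
top corner [0.4444 0.1861 0.012 ]
scene corner [ 0.6718 -0.1047  0.012 ]
scene corner [ 0.4836 -0.1304  0.012 ]
scene corner [0.4406 0.1911 0.012 ]
scene corner [0.6297 0.2047 0.012 ]
```

The scene view shows the stand mid-table, with the roller at (345,265), the white fin at (510,348) and the dark marker beside the cheeks at about (436,310). The top view agrees: roller (461,324), fin (303,278), dark marker (372,336). The coloured look-alikes lie off the stand. Stand x is about world (-0.11, 0.99), and the roller top is about (0.526, -0.107, 0.112).

```bash
python3 -m jog '{"delta_rot":[[0,0,0],[0,0,0],[0,0,0],[0,0,0],[0,0,0],[0,0,0],[0,0,0],[0,0,0],[0,0,0],[0,0,0]],"translation":[[-3.4,-3.4,-0.3],[-3.4,-3.4,-0.3],[-3.4,-3.4,0],[-3.4,-3.4,0],[-3.4,-3.4,0],[-3.4,-3.4,0],[-3.4,-3.4,0],[-3.4,-3.4,0],[-3.4,-3.4,0],[-3.4,-3.4,0]],"grip":[0,0,0,0,0,0,0,0,0,0]}' 30
```

```text
time: 2.1
eef_pos: [0.4449, 0.1276, 0.2023]
tool_rot: [[-0.909, 0.416, 0.003], [0.416, 0.909, 0.011], [0.002, 0.011, -1.0]]
contact_force: [1.0, 0.3, 0.4]
opening: 0.0
```

View pics/c0.png

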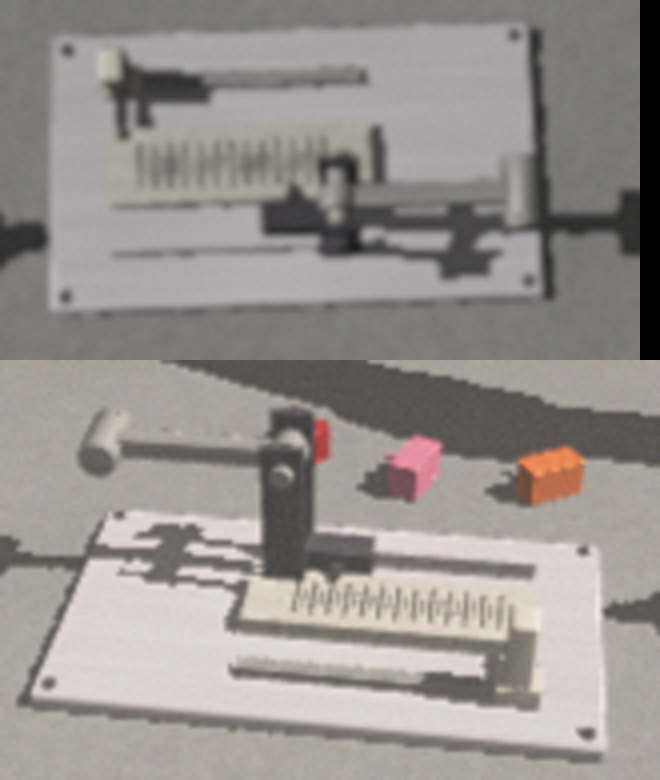

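The zoomed crops show the dark marker in the channel just +x of the cheeks, and the set fin at the far +x end of its track. The roller is free and its approach from above is clear.

```bash
python3 -m jog '{"delta_rot":[[0,0,0],[0,0,0],[0,0,0],[0,0,0],[0,0,0],[0,0,-0.135],[0,0,-0.135],[0,0,-0.135],[0,0,-0.135],[0,0,0]],"translation":[[-3.4,-3.6,0],[-3.4,-3.6,0],[-3.4,-3.6,0],[-3.4,-3.6,0],[-3.4,-3.6,0],[0,0,0],[0,0,0],[0,0,0],[0,0,0],[0,0,0]],"grip":[0,0,0,0,0,0,0,0,0,0]}'
```

```text
time: 3.1
eef_pos: [0.5263, -0.1233, 0.2041]
tool_rot: [[-0.994, -0.112, 0.015], [-0.112, 0.994, 0.008], [-0.015, 0.006, -1.0]]
contact_force: [0.7, -0.8, -0.2]
opening: 0.0001
```

```bash
python3 -m jog '{"delta_rot":[[0,0,0],[0,0,0],[0,0,0],[0,0,0],[0,0,0],[0,0,0]],"translation":[[0,1.6,1.5],[0,0,2],[0,0,2],[0,0,1.5],[0,0,0],[0,0,0]],"grip":[0,0,0,0,0,0]}'
python3 - <<'E'
from h import *
ims=[bot.read_camera(n)["pixels"] for n in ("scene","wrist","top")]
cv2.imwrite("pics/p1.png",np.hstack([cv2.resize(ims[0][110:235,170:320],(400,333)),cv2.resize(ims[2][150:275,220:370],(400,333))]))
cv2.imwrite("pics/w1.png",ims[1])
a=cv2.imread("pics/p1.png");cv2.imwrite("pics/p1.png",np.vstack([a,cv2.copyMakeBorder(cv2.resize(ims[1],(352,264)),0,0,0,448,0)]))
E
```

```text
time: 3.7
eef_pos: [0.5279, -0.1055, 0.1344]
tool_rot: [[-0.995, -0.096, 0.02], [-0.095, 0.995, 0.009], [-0.021, 0.007, -1.0]]
contact_force: [0.5, -0.7, 0.1]
opening: -0.0003
```

View pics/p1.png

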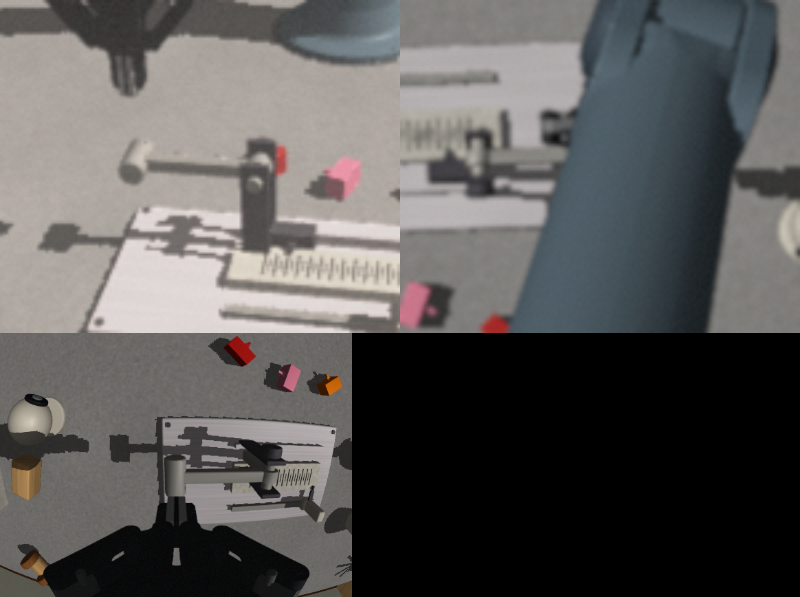

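The crops show the fingertips shut just above the roller: tip at scene pixel (218,145), roller at (221,164). I'll check that against the projected TCP.

Run:
```python
from h import *
c=bot.read_camera("scene"); o=bot.get_obs()
R=np.array(c["rotation"]);K=c["mtx"]
def pr(p):
    q=R.T@(np.array(p)-c["origin"]); return K[0,0]*q[0]/-q[2]+K[0,2], K[1,1]*-q[1]/-q[2]+K[1,2]
print(o["eef_pos"],"tcp",pr(o["eef_pos"]),"roller",pr([.526,-.107,.112]))
print("depth at tip px",px2w(c,218,141),px2w(c,218,144),px2w(c,221,161),px2w(c,219,166))
z=c["z_map"]; v,u=np.mgrid[:384,:512]
P=np.stack([(u-K[0,2])/K[0,0]*z,-(v-K[1,2])/K[1,1]*z,-z],-1)@R.T+c["origin"]
m=(z>0)&(abs(P[...,0]-.52)<.06)&(P[...,1]<-.05)&(P[...,1]>-.16)
for lo,hi in((.09,.118),(.12,.15),(.15,.17)):
    Q=P[m&(P[...,2]>lo)&(P[...,2]<hi)]; print(lo,len(Q),Q.min(0),Q.max(0),np.median(Q,0))
```

```text
[ 0.52849097 -0.10568612  0.13517084] tcp (np.float64(220.0146337721543), np.float64(157.31183153526177)) roller (np.float64(220.75618295314504), np.float64(165.17214133861256))
depth at tip px [ 0.5355951  -0.10329559  0.18174068] [ 0.53914492 -0.10252059  0.17612227] [ 3.33523744e-01 -1.88454442e-01  1.03739208e-04] [ 0.5310479  -0.10951065  0.1123916 ]
0.09 296 [ 0.50671567 -0.11638203  0.09161191] [ 0.55520223 -0.05027878  0.11330775] [ 0.53298017 -0.09462816  0.10645005]Traceback (most recent call last):
  File "<stdin>", line 12, in <module>
    return umr_minimum(a, axis, None, out, keepdims, initial, where)
ValueError: zero-size array to reduction operation minimum which has no identity
```

Run:
```python
from h import *
np.set_printoptions(precision=4,suppress=True)
c=bot.read_camera("scene"); o=bot.get_obs(); print(o["time"],o["eef_pos"],o["joint_velocities"],o["contact_force"])
for v in range(132,168,2): print(v,px2w(c,218,v),c["pixels"][v,218])
c=bot.read_camera("wrist"); print(c["origin"],c["rotation"])
```

```text
3.95 [ 0.5285 -0.1057  0.1351] [ 0.0014 -0.0002  0.0005  0.0014 -0.0026  0.0016  0.0011] [ 0.1992  0.4212 -0.0607]
132 [ 0.538  -0.1     0.2055] [108 112 114]
134 [ 0.5392 -0.1     0.2012] [102 103 105]
136 [ 0.5372 -0.1013  0.1952] [ 99 102 105]
138 [ 0.5389 -0.1011  0.1911] [102 103 107]
140 [ 0.5373 -0.1023  0.1852] [ 98  98 103]
142 [ 0.5385 -0.1023  0.1809] [ 95  95 100]
144 [ 0.5386 -0.1027  0.1758] [88 90 94]
146 [ 0.2487 -0.2301  0.0015] [138 145 149]
148 [ 0.257  -0.2272 -0.001 ] [159 166 173]
150 [ 0.2726 -0.2211  0.0008] [159 164 171]
152 [ 0.2857 -0.2161  0.0015] [158 163 170]
154 [ 0.2932 -0.2135 -0.0012] [159 166 172]
156 [ 0.3091 -0.2073  0.0013] [163 168 175]
158 [ 0.3195 -0.2034  0.0007] [161 168 173]
160 [ 0.3318 -0.1987  0.0013] [159 166 174]
162 [ 0.3429 -0.1945  0.0013] [161 167 173]
164 [ 0.3515 -0.1914 -0.0002] [130 134 139]
166 [ 0.5289 -0.113   0.1106] [120 126 131]
[ 0.4446 -0.1137  0.3093] [[-0.0964 -0.9384 -0.3318]
 [ 0.9953 -0.0888 -0.0379]
 [ 0.0062 -0.3339  0.9426]]
```

The depth image puts the fingertip bottom at z≈0.173, while the state reports a TCP of 0.135. That is an apparent 38 mm offset, so I'll descend gently and find contact by force.

```bash
python3 -m jog '{"delta_rot":[[0,0,0],[0,0,0],[0,0,0],[0,0,0],[0,0,0]],"translation":[[0,0,0.5],[0,0,0.5],[0,0,0.4],[0,0,0.3],[0,0,0]],"grip":[0,0,0,0,0]}'
python3 -m jog '{"delta_rot":[[0,0,0],[0,0,0],[0,0,0],[0,0,0]],"translation":[[0,0,0.2],[0,0,0.2],[0,0,0.2],[0,0,0]],"grip":[0,0,0,0]}'
python3 - <<'E'
from h import *
np.set_printoptions(precision=4,suppress=True)
c=bot.read_camera("scene"); o=bot.get_obs(); print(o["time"],o["eef_pos"],o["contact_force"])
for v in range(142,174,2): print(v,px2w(c,219,v),c["pixels"][v,219])
E
```

```text
time: 4.5
eef_pos: [0.5292, -0.1056, 0.1173]
tool_rot: [[-0.995, -0.096, 0.023], [-0.096, 0.995, 0.009], [-0.024, 0.007, -1.0]]
contact_force: [0.1, 0.5, 0.0]
opening: 0.0001
time: 4.9
eef_pos: [0.5293, -0.1056, 0.1106]
tool_rot: [[-0.995, -0.096, 0.023], [-0.096, 0.995, 0.009], [-0.024, 0.007, -1.0]]
contact_force: [0.0, 0.3, 0.4]
opening: -0.0
4.95 [ 0.5295 -0.1056  0.1107] [0.189  0.3646 0.545 ]
142 [ 0.5391 -0.0996  0.1815] [106 109 112]
144 [ 0.5387 -0.1003  0.1761] [101 104 105]
146 [ 0.5377 -0.1013  0.1704] [93 94 95]
148 [ 0.5372 -0.102   0.1649] [ 98 100 105]
150 [ 0.5397 -0.1014  0.1612] [101 105 109]
152 [ 0.538  -0.1027  0.1549] [ 98 102 104]
154 [ 0.5407 -0.102   0.1513] [92 93 99]
156 [ 0.3077 -0.2046  0.0009] [160 165 173]
158 [ 0.3151 -0.202  -0.0017] [162 166 174]
160 [ 0.3269 -0.1976 -0.0014] [158 166 172]
162 [ 0.3414 -0.1919  0.0007] [157 162 168]
164 [ 0.5197 -0.114   0.1106] [115 120 125]
166 [ 0.5289 -0.1105  0.111 ] [138 145 150]
168 [ 0.5393 -0.1064  0.1123] [159 167 175]
170 [ 0.5457 -0.1041  0.111 ] [168 178 184]
172 [ 0.5495 -0.103   0.108 ] [104 108 112]
```

```bash
python3 -m jog '{"delta_rot":[[0,0,0],[0,0,0],[0,0,0],[0,0,0],[0,0,0],[0,0,0],[0,0,0],[0,0,0]],"translation":[[0,0,0.5],[0,0,0.5],[0,0,0.5],[0,0,0.5],[0,0,0.5],[0,0,0.3],[0,0,0.2],[0,0,0]],"grip":[0,0,0,0,0,0,0,0]}'
python3 -m jog '{"delta_rot":[[0,0,0],[0,0,0],[0,0,0]],"translation":[[0,0,0.2],[0,0,0.2],[0,0,0.2]],"grip":[0,0,0]}'
python3 -m jog '{"delta_rot":[[0,0,0],[0,0,0],[0,0,0]],"translation":[[0,0,0.2],[0,0,0.2],[0,0,0]],"grip":[0,0,0]}'
```

```text
time: 5.75
eef_pos: [0.5304, -0.1053, 0.0783]
tool_rot: [[-0.995, -0.096, 0.023], [-0.096, 0.995, 0.009], [-0.024, 0.007, -1.0]]
contact_force: [-1.8, -0.2, 4.6]
opening: 0.0003
time: 6.05
eef_pos: [0.5304, -0.1056, 0.0739]
tool_rot: [[-0.995, -0.096, 0.022], [-0.095, 0.995, 0.01], [-0.023, 0.008, -1.0]]
contact_force: [-2.5, 0.3, 4.8]
opening: 0.0
time: 6.35
eef_pos: [0.5304, -0.1058, 0.0712]
tool_rot: [[-0.995, -0.095, 0.022], [-0.095, 0.995, 0.012], [-0.023, 0.009, -1.0]]
contact_force: [-3.3, -0.7, 5.7]
opening: -0.0001
```

```bash
python3 -m jog '{"delta_rot":[[0,0,0],[0,0,0],[0,0,0],[0,0,0],[0,0,0]],"translation":[[0.05,0.01,0.2],[0.05,0.02,0.2],[0,0.02,0.2],[0,0.02,0.2],[0,0,0]],"grip":[0,0,0,0,0]}'
python3 -m jog '{"delta_rot":[[0,0,0],[0,0,0],[0,0,0],[0,0,0],[0,0,0]],"translation":[[0.02,0.03,0.2],[0,0.03,0.2],[0,0.03,0.2],[0,0.03,0.2],[0,0,0]],"grip":[0,0,0,0,0]}'
```

```text
time: 6.85
eef_pos: [0.5305, -0.1058, 0.0669]
tool_rot: [[-0.995, -0.094, 0.024], [-0.094, 0.995, 0.014], [-0.025, 0.011, -1.0]]
contact_force: [-2.9, 0.7, 7.4]
opening: -0.0002
time: 7.35
eef_pos: [0.5305, -0.1057, 0.0629]
tool_rot: [[-0.995, -0.093, 0.024], [-0.092, 0.996, 0.016], [-0.025, 0.013, -1.0]]
contact_force: [-3.0, 1.0, 7.6]
opening: -0.0003
```

```bash
python3 -m jog '{"delta_rot":[[0,0,0],[0,0,0],[0,0,0],[0,0,0]],"translation":[[0.15,0.03,0.2],[0.15,0.03,0.2],[0,0,0.05],[0,0,0]],"grip":[0,0,0,0]}'
python3 -m jog '{"delta_rot":[[0,0,0],[0,0,0],[0,0,0]],"translation":[[0.15,0,0.1],[0,0,0],[0,0,0]],"grip":[0,0,0]}'
```

```text
time: 7.75
eef_pos: [0.5307, -0.1056, 0.0627]
tool_rot: [[-0.995, -0.092, 0.03], [-0.092, 0.996, 0.018], [-0.031, 0.015, -0.999]]
contact_force: [-3.2, -0.2, 7.8]
opening: -0.0
time: 8.05
eef_pos: [0.5308, -0.1056, 0.0647]
tool_rot: [[-0.995, -0.092, 0.032], [-0.091, 0.996, 0.02], [-0.034, 0.017, -0.999]]
contact_force: [-2.9, 0.9, 6.5]
opening: -0.0003
```

```bash
python3 -m jog '{"delta_rot":[[0,0,0],[0,0,0],[0,0,0],[0,0,0]],"translation":[[0.05,0.03,0.25],[0.05,0.03,0.25],[0.05,0.03,0.25],[0.05,0.03,0.25]],"grip":[0,0,0,0]}'
python3 -m jog '{"delta_rot":[[0,0,0],[0,0,0],[0,0,0],[0,0,0]],"translation":[[0.05,0.03,0.25],[0.05,0.03,0.25],[0.05,0.03,0.25],[0.05,0.03,0.25]],"grip":[0,0,0,0]}'
```

```text
time: 8.45
eef_pos: [0.5309, -0.1053, 0.0589]
tool_rot: [[-0.995, -0.091, 0.036], [-0.09, 0.996, 0.021], [-0.038, 0.018, -0.999]]
contact_force: [-2.4, 0.2, 8.8]
opening: 0.0002
time: 8.85
eef_pos: [0.531, -0.1046, 0.0535]
tool_rot: [[-0.995, -0.09, 0.039], [-0.089, 0.996, 0.024], [-0.041, 0.02, -0.999]]
contact_force: [-3.8, 0.5, 10.0]
opening: -0.0001
```

```bash
python3 -m jog '{"delta_rot":[[0,0,0],[0,0,0]],"translation":[[0.0,0,0.13],[0.0,0,0.13]],"grip":[0,0]}'
python3 -m jog '{"delta_rot":[[0,0,0],[0,0,0]],"translation":[[0.0,0,0.13],[0,0,0.13]],"grip":[0,0]}'
```

```text
time: 9.05
eef_pos: [0.5309, -0.1045, 0.053]
tool_rot: [[-0.995, -0.09, 0.038], [-0.089, 0.996, 0.026], [-0.041, 0.023, -0.999]]
contact_force: [-4.4, 1.0, 9.4]
opening: -0.0002
time: 9.25
eef_pos: [0.5309, -0.1044, 0.0526]
tool_rot: [[-0.995, -0.09, 0.038], [-0.088, 0.996, 0.028], [-0.04, 0.025, -0.999]]
contact_force: [-5.0, 0.1, 9.8]
opening: 0.0003
```

```bash
python3 -m jog '{"delta_rot":[[0,0,0],[0,0,0],[0,0,0]],"translation":[[0.08,0,0.11],[0.08,0,0.11],[0.08,0,0.11]],"grip":[0,0,0]}'
python3 -m jog '{"delta_rot":[[0,0,0],[0,0,0],[0,0,0]],"translation":[[0.08,0,0.11],[0.08,0,0.11],[0.08,0,0.11]],"grip":[0,0,0]}'
```

```text
time: 9.55
eef_pos: [0.531, -0.1044, 0.0532]
tool_rot: [[-0.995, -0.089, 0.042], [-0.088, 0.996, 0.031], [-0.044, 0.027, -0.999]]
contact_force: [-2.6, 0.6, 9.6]
opening: -0.0001
time: 9.85
eef_pos: [0.5312, -0.1045, 0.054]
tool_rot: [[-0.995, -0.089, 0.046], [-0.087, 0.996, 0.034], [-0.049, 0.029, -0.998]]
contact_force: [-3.0, 0.7, 9.2]
opening: -0.0001
```

```bash
python3 -m jog '{"delta_rot":[[0.001,0.001,0],[0.001,0.001,0],[0.001,0.001,0],[0.001,0.001,0]],"translation":[[0.07,0,0.15],[0.07,0,0.15],[0.07,0,0.13],[0.07,0,0.13]],"grip":[0,0,0,0]}'
python3 -m jog '{"delta_rot":[[0.001,0.001,0],[0.001,0.001,0],[0.001,0.001,0],[0.001,0.001,0],[0.001,0.001,0]],"translation":[[0.07,0,0.13],[0.07,0,0.13],[0.07,0,0.13],[0.07,0,0.13],[0.07,0,0.13]],"grip":[0,0,0,0,0]}'
```

```text
time: 10.25
eef_pos: [0.5312, -0.1044, 0.0535]
tool_rot: [[-0.995, -0.088, 0.047], [-0.087, 0.996, 0.033], [-0.05, 0.029, -0.998]]
contact_force: [-3.0, 1.2, 9.7]
opening: -0.0003
time: 10.75
eef_pos: [0.5312, -0.1044, 0.0534]
tool_rot: [[-0.995, -0.087, 0.048], [-0.086, 0.996, 0.032], [-0.05, 0.027, -0.998]]
contact_force: [-3.3, 0.5, 9.6]
opening: -0.0001
```

Very steady (z about 9.6 N, magnitude about 10.1 N). I'll hold another two seconds, so it counts under either reading of "force".

```bash
python3 -m jog '{"delta_rot":[[0.001,0.001,0],[0.001,0.001,0],[0.001,0.001,0],[0.001,0.001,0],[0.001,0.001,0],[0.001,0.001,0],[0.001,0.001,0]],"translation":[[0.07,0,0.13],[0.07,0,0.13],[0.07,0,0.13],[0.07,0,0.13],[0.07,0,0.13],[0.07,0,0.13],[0.07,0,0.13]],"grip":[0,0,0,0,0,0,0]}'
python3 -m jog '{"delta_rot":[[0.001,0.001,0],[0.001,0.001,0],[0.001,0.001,0],[0.001,0.001,0],[0.001,0.001,0],[0.001,0.001,0],[0.001,0.001,0]],"translation":[[0.07,0,0.13],[0.07,0,0.13],[0.07,0,0.13],[0.07,0,0.13],[0.07,0,0.13],[0.07,0,0.13],[0.07,0,0.13]],"grip":[0,0,0,0,0,0,0]}'
```

```text
time: 11.45
eef_pos: [0.5312, -0.1045, 0.0532]
tool_rot: [[-0.995, -0.086, 0.049], [-0.085, 0.996, 0.03], [-0.051, 0.026, -0.998]]
contact_force: [-3.2, 1.1, 9.5]
opening: -0.0002
time: 12.15
eef_pos: [0.5313, -0.1045, 0.0531]
tool_rot: [[-0.995, -0.085, 0.05], [-0.084, 0.996, 0.028], [-0.052, 0.024, -0.998]]
contact_force: [-4.2, 0.3, 8.8]
opening: -0.0002
```

```bash
python3 -m jog '{"delta_rot":[[0,0,0],[0,0,0],[0,0,0],[0,0,0],[0,0,0],[0,0,0],[0,0,0],[0,0,0],[0,0,0],[0,0,0]],"translation":[[0,0,0],[0,-0.02,-0.1],[0,-0.02,-0.2],[0,-0.02,-0.2],[0,-0.02,-0.2],[0,-0.02,-0.2],[0,-0.02,-0.2],[0,-0.02,-0.2],[0,-0.02,-0.2],[0,-0.02,-0.2]],"grip":[0,0,0,0,0,0,0,0,0,0]}'
python3 -m jog '{"delta_rot":[[0,0,0],[0,0,0],[0,0,0],[0,0,0],[0,0,0],[0,0,0],[0,0,0],[0,0,0]],"translation":[[0,0,-0.2],[0,0,-0.2],[0,0,-0.2],[0,0,-0.2],[0,0,-0.2],[0,0,-0.2],[0,0,-0.2],[0,0,-0.2]],"grip":[0,0,0,0,0,0,0,0]}'
```

```text
time: 13.15
eef_pos: [0.5313, -0.1045, 0.0784]
tool_rot: [[-0.995, -0.085, 0.05], [-0.083, 0.996, 0.038], [-0.053, 0.034, -0.998]]
contact_force: [-1.8, 0.4, 4.0]
opening: 0.0003
time: 13.95
eef_pos: [0.5306, -0.1058, 0.0942]
tool_rot: [[-0.995, -0.085, 0.051], [-0.083, 0.996, 0.036], [-0.054, 0.032, -0.998]]
contact_force: [0.6, -0.9, -0.1]
opening: 0.0
```

```bash
python3 -m jog '{"delta_rot":[[0.036,0.051,0],[0,0,0],[0,0,0],[0,0,0],[0,0,0],[0,0,0],[0,0,0],[0,0,0],[0,0,0],[0,0,0]],"translation":[[0,0,-1],[0,0,-3],[0,0,-3],[0,0,-3],[-1.5,4.2,0],[-1.5,4.2,0],[-1.5,4.2,0],[-1.5,4.2,0],[-1.5,4.2,0],[-1.3,4.2,0]],"grip":[0,0,0,0,0.6,0.6,0.6,0.6,0.6,0.6]}'
python3 - <<'E'
from h import *
np.set_printoptions(precision=4,suppress=True)
o=bot.get_obs(); print(o["eef_pos"],o["tool_rot"],o["opening"])
ims=[]
for n in ["scene","top","wrist"]:
    c=bot.read_camera(n); np.savez(f"{n}1.npz",**c); ims.append(c["pixels"])
    if n!="wrist":
      for k in ["marker_tip","set_grip","set_tip","roller_top"]:
        for r in bot.look_for(n,k)[:4]: print(n,k,round(r["score"],2),np.round(r["location"],1),px2w(c,*r["location"]))
cv2.imwrite("pics/s1.png",np.vstack([cv2.resize(ims[0][150:255,195:360],(660,420),interpolation=cv2.INTER_CUBIC)[:300+0 or 420],cv2.resize(ims[2][150:384,100:512],(660,375))])[:600])
cv2.imwrite("pics/s1.png",np.vstack([cv2.resize(ims[0][165:250,195:360],(640,330),interpolation=cv2.INTER_CUBIC),cv2.resize(ims[2],(360,270))[:, :].copy() if 0 else cv2.copyMakeBorder(cv2.resize(ims[2],(360,270)),0,0,0,280,0)]))
E
```

```text
time: 14.95
eef_pos: [0.6014, 0.1478, 0.1998]
tool_rot: [[-0.998, -0.06, 0.006], [-0.06, 0.998, -0.008], [-0.006, -0.008, -1.0]]
contact_force: [0.6, 0.2, 0.6]
opening: 0.0514
[0.6014 0.1478 0.1998] [[-0.9982 -0.0598  0.0061]
 [-0.0598  0.9982 -0.0079]
 [-0.0056 -0.0083 -1.    ]] 0.051418825199454135
scene marker_tip 0.7 [332.3 179.3] [0.3879 0.1498 0.0199]
scene marker_tip 0.63 [238.1 271.7] [0.7586 0.0068 0.0255]
scene marker_tip 0.49 [297.9 176.7] [0.4059 0.0599 0.0265]
scene marker_tip 0.44 [285.2 199.9] [0.5223 0.0497 0.0328]
scene set_grip 0.71 [324.1 224.7] [0.6087 0.1527 0.048 ]
scene set_tip 0.51 [325.3 226.5] [0.6099 0.1556 0.0445]
scene roller_top 0.82 [232.  172.9] [ 0.5346 -0.0768  0.0999]
top marker_tip 0.73 [188.7 263.7] [0.3784 0.1472 0.026 ]
top marker_tip 0.65 [227.3 265.5] [0.3805 0.0501 0.0256]
top marker_tip 0.61 [259.5 277. ] [ 0.3579 -0.0325  0.0238]
top marker_tip 0.51 [253.4 132.1] [0.7375 0.0092 0.0253]
top set_grip 0.71 [197.5 179.3] [0.5963 0.1464 0.0279]
top set_tip 0.58 [192.  178.1] [0.5888 0.1532 0.0711]
top roller_top 0.63 [277.9 208.3] [ 0.521  -0.0648  0.1072]
```

View pics/s1.png

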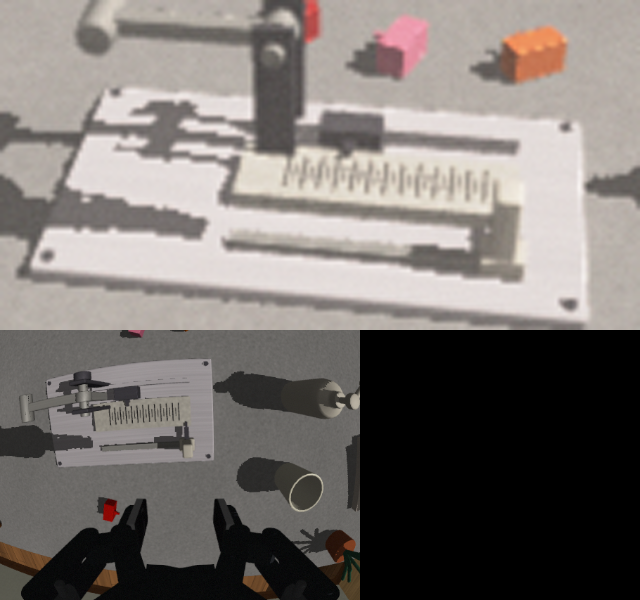

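Scene crop: the marker has moved well clear of the cheeks (tip at crop (345,152), full-frame about (284,204)), standing upright in the channel. The fin is untouched at the far right, crop (510,225). The arm is back at rest.

```bash
cat > meas.py <<'E'
from h import *
np.set_printoptions(precision=4,suppress=True)
def cloud(c):
    K=c["mtx"]; D=c["z_map"]; v,u=np.mgrid[:384,:512]
    return np.stack([(u-K[0,2])/K[0,0]*D,-(v-K[1,2])/K[1,1]*D,-D],-1)@np.array(c["rotation"]).T+c["origin"]
def run(tag,th):
    for n in ["scene","top"]:
        c=dict(np.load(f"{n}{tag}.npz")); P=cloud(c); x,y,z=P[...,0],P[...,1],P[...,2]; g=c["pixels"].min(-1)
        ex=np.array([-np.sin(th),np.cos(th)]); ey=np.array([-ex[1],ex[0]])
        a=P[...,:2]@ex; b=P[...,:2]@ey
        for nm,m in dict(marker=(z>.029)&(z<.05)&(g<95)&(a>-.0)&(a<.2)&(x>.48)&(x<.545)&(y>.02),fin=(z>.03)&(z<.08)&(x>.57)&(x<.64)&(y>.02)&(y<.22),fintop=(z>.064)&(z<.08)&(x>.57)&(x<.64)&(y>.02)&(y<.22)).items():
            m=m&(c["z_map"]>0)
            if m.any(): print(n,nm,m.sum(),"a %.4f..%.4f mid %.4f mean %.4f | b mid %.4f"%(*np.percentile(a[m],[2,98]),np.percentile(a[m],[2,98]).mean(),a[m].mean(),np.percentile(b[m],[2,98]).mean()),"z",np.median(z[m]))
E
python3 - <<'E'
from meas import *
for n in ["scene","top"]:
    c=dict(np.load(f"{n}0.npz")); roi=np.zeros((384,512),np.uint8)
    if n=="scene": roi[185:252,198:352]=1
    else: roi[160:245,170:310]=1
    g=c["pixels"].min(-1); t,_=cv2.threshold(g[roi>0].reshape(-1,1),0,255,cv2.THRESH_OTSU)
    m=((g>t)&(roi>0)).astype(np.uint8); k,l,s,_=cv2.connectedComponentsWithStats(m); i=1+np.argmax(s[1:,4])
    pts=np.argwhere(l==i)[:,::-1]
    Q=np.array([ray_at_height(c,u,v,.012)[:2] for u,v in pts],np.float32)
    # long edges: max/min x per y bin away from ends, robust line fit
    yb=np.round(Q[:,1]/.008); 
    for f in (np.max,np.min):
        E=np.array([(Q[yb==k][:,1].mean(),f(Q[yb==k][:,0])) for k in np.unique(yb) if -.08<k*.008<.17],np.float32)
        L=cv2.fitLine(E,cv2.DIST_HUBER,0,.001,.001).ravel(); print(n,t,"edge slope dx/dy",L[1]/L[0])
    print(cv2.minAreaRect(Q))
run("1",.11);
E
```

```text
scene 170.0 edge slope dx/dy -0.09684063
scene 170.0 edge slope dx/dy -0.46440756
((0.5514286756515503, 0.03806781768798828), (0.18693318963050842, 0.31980234384536743), 5.771115303039551)
top 135.0 edge slope dx/dy -0.10159872
top 135.0 edge slope dx/dy -0.10376884
((0.5499289631843567, 0.038585737347602844), (0.18339142203330994, 0.3189888000488281), 5.8615922927856445)
scene marker 12 a 0.0013..0.0087 mid 0.0050 mean 0.0048 | b mid -0.5263 z 0.03408791030188041
scene fin 161 a 0.0784..0.0935 mid 0.0860 mean 0.0859 | b mid -0.6136 z 0.05884016546228815
scene fintop 67 a 0.0787..0.0934 mid 0.0861 mean 0.0862 | b mid -0.6130 z 0.07040207910753099
top marker 22 a 0.0016..0.0072 mid 0.0044 mean 0.0045 | b mid -0.5117 z 0.03825035229041629
top fin 87 a 0.0783..0.0928 mid 0.0855 mean 0.0849 | b mid -0.6029 z 0.06797525086060341
top fintop 49 a 0.0797..0.0927 mid 0.0862 mean 0.0862 | b mid -0.6084 z 0.07035574915744436
```

```bash
cat >> meas.py <<'E'
def marker(tag,th=.1014):
    ex=np.array([-np.sin(th),np.cos(th)]); ey=np.array([-ex[1],ex[0]])
    for n in ["scene","top"]:
        c=dict(np.load(f"{n}{tag}.npz")); P=cloud(c); z=P[...,2]; a=P[...,:2]@ex; b=P[...,:2]@ey; g=c["pixels"].min(-1)
        m=(c["z_map"]>0)&(z>.027)&(z<.046)&(abs(b+.515)<.02)&(a>-.034)&(a<.1)
        q=np.percentile(a[m],[1,99]); print(n,"block",m.sum(),a[m].min(),a[m].max(),"mid",q.mean(),"b",np.percentile(b[m],[1,99]),"z",np.median(z[m]))
        print("  row spans",[(int(v),round(a[v][m[v]].min(),4),round(a[v][m[v]].max(),4)) for v in np.unique(np.where(m)[0])])
E
python3 - <<'E'
from meas import *
run("1",.1014); marker("1")
c=dict(np.load("scene1.npz")); ex=np.array([-np.sin(.1014),np.cos(.1014)])
p=ray_at_height(c,283.9,204.2,.028); print("tip by eye",p,p[:2]@ex)
o=[dict(np.load("top1.npz"))["pixels"][150:250,165:315],c["pixels"][185:245,240:345]]
cv2.imwrite("pics/z.png",np.vstack([cv2.resize(o[0],(480,320),interpolation=cv2.INTER_CUBIC),cv2.resize(o[1],(480,274),interpolation=cv2.INTER_CUBIC)]))
E
```

```text
scene marker 17 a 0.0011..0.0132 mid 0.0071 mean 0.0073 | b mid -0.5257 z 0.03386258945550291
scene fin 161 a 0.0837..0.0989 mid 0.0913 mean 0.0913 | b mid -0.6129 z 0.05884016546228815
scene fintop 67 a 0.0840..0.0988 mid 0.0914 mean 0.0915 | b mid -0.6122 z 0.07040207910753099
top marker 36 a 0.0012..0.0115 mid 0.0063 mean 0.0064 | b mid -0.5118 z 0.03768481239536342
top fin 87 a 0.0836..0.0980 mid 0.0908 mean 0.0901 | b mid -0.6021 z 0.06797525086060341
top fintop 49 a 0.0850..0.0979 mid 0.0915 mean 0.0915 | b mid -0.6076 z 0.07035574915744436
scene block 147 -0.02479170096523259 0.015240412809999071 mid -0.004268779944104217 b [-0.5322 -0.5064] z 0.037452843770325206
  row spans [(193, np.float64(-0.0232), np.float64(-0.0232)), (194, np.float64(-0.0228), np.float64(0.0089)), (195, np.float64(-0.0248), np.float64(0.014)), (196, np.float64(-0.0239), np.float64(0.0144)), (197, np.float64(-0.0235), np.float64(0.0147)), (198, np.float64(-0.0231), np.float64(0.015)), (199, np.float64(-0.0234), np.float64(0.0151)), (200, np.float64(-0.0231), np.float64(0.0152)), (201, np.float64(-0.023)
[... 372 characters left out ...]
064), np.float64(0.0429)), (209, np.float64(-0.022), np.float64(-0.0011)), (210, np.float64(-0.0244), np.float64(0.0138)), (211, np.float64(-0.0243), np.float64(0.014)), (212, np.float64(-0.0244), np.float64(0.0137)), (213, np.float64(-0.0241), np.float64(0.0141)), (214, np.float64(-0.0242), np.float64(0.0141)), (215, np.float64(-0.0242), np.float64(0.0143)), (216, np.float64(-0.0242), np.float64(0.0142)), (217, np.float64(-0.0239), np.float64(0.0144)), (218, np.float64(0.0072), np.float64(0.0148)), (219, np.float64(-0.0261), np.float64(0.0176)), (220, np.float64(0.0098), np.float64(0.0098)), (221, np.float64(0.061), np.float64(0.061))]
tip by eye [0.5335 0.049  0.028 ] -0.005290262682670061
```

View pics/z.png

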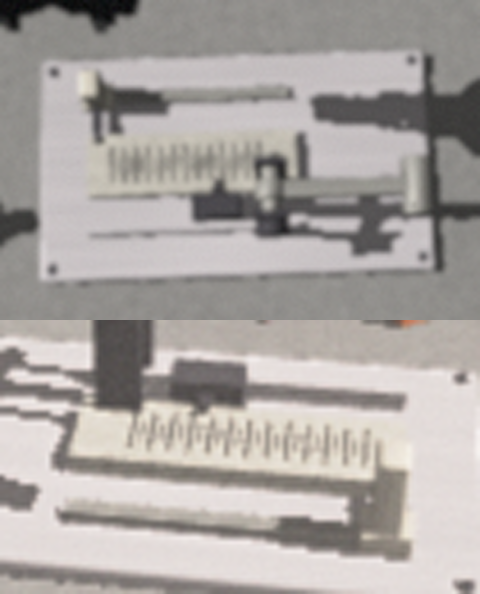

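Top and scene views agree. The marker tip is at along-scale coordinate -0.0047 m and the fin centre at +0.0914 m, so the slide is about -96 mm. Next I'll grasp the fin, with the jaws along the scale.

```bash
python3 -m jog '{"delta_rot":[[0,0,-0.041],[0,0,0],[0,0,0],[0,0,0],[0,0,0],[0,0,0],[0,0,0],[0,0,0]],"translation":[[0.35,0.5,1],[0,0,2.5],[0,0,2.5],[0,0,2.5],[0,0,2.5],[0,0,1.5],[0,0,0],[0,0,0]],"grip":[0.6,0.6,0.6,0.6,0.6,0.6,0.6,0.6]}'
python3 - <<'E'
from meas import *
o=bot.get_obs(); print(o["eef_pos"])
c=bot.read_camera("scene"); P=cloud(c); z=P[...,2]
for s,(l,h) in dict(a=(.10,.152),b=(.153,.21)).items():
    m=(c["z_map"]>0)&(P[...,0]>.57)&(P[...,0]<.66)&(P[...,1]>l)&(P[...,1]<h)&(z>.074)&(z<.25)
    Q=P[m]; print(s,len(Q),Q.min(0),Q.max(0)); lo=Q[Q[:,2]<Q[:,2].min()+.02]; print("  lowest 2cm",lo.min(0),lo.max(0))
cv2.imwrite("pics/g.png",cv2.resize(c["pixels"][110:260,220:420],(800,600),interpolation=cv2.INTER_CUBIC))
E
```

```text
time: 16.3
eef_pos: [0.6015, 0.1439, 0.0747]
tool_rot: [[-0.996, -0.091, 0.013], [-0.091, 0.996, -0.005], [-0.012, -0.006, -1.0]]
contact_force: [0.2, 0.3, 0.1]
opening: 0.0512
[0.6015 0.1439 0.0747]
a 857 [0.5903 0.1001 0.1142] [0.6392 0.152  0.2499]
  lowest 2cm [0.607  0.1059 0.1142] [0.6168 0.119  0.1339]
b 987 [0.5833 0.1531 0.1158] [0.6372 0.2099 0.2499]
  lowest 2cm [0.5894 0.168  0.1158] [0.6133 0.1829 0.1358]
```

View pics/g.png

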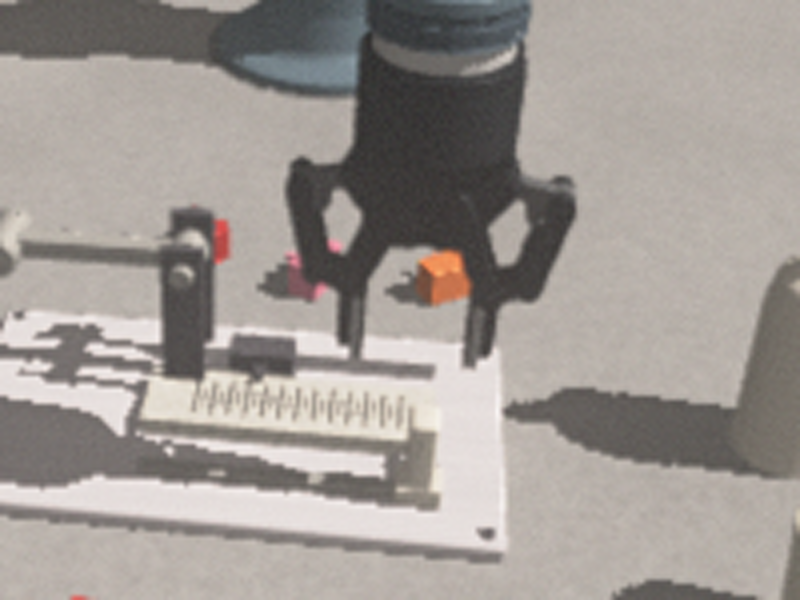

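The picture shows open fingers above the fin, their tips at z≈0.114 and the jaws about 9 mm toward -x of the fin's centre. I'll correct that, descend and close.

```bash
python3 -m jog '{"delta_rot":[[0,0,-0.01],[0,0,0],[0,0,0],[0,0,0],[0,0,0],[0,0,0],[0,0,0]],"translation":[[0.3,0.95,0],[0,0,0],[0,0,1.5],[0,0,2],[0,0,2],[0,0,0.9],[0,0,0]],"grip":[0.6,0.6,0.6,0.6,0.6,0.6,0.6]}' 
python3 -m jog '{"delta_rot":[[0,0,0],[0,0,0],[0,0,0],[0,0,0],[0,0,0],[0,0,0],[0,0,0]],"translation":[[0,0,0],[0,0,0],[0,0,0],[0,0,0],[0,0,0],[0,0,0],[0,0,0]],"grip":[0.1,0.1,0.1,0.1,0.1,0.1,0.1]}' 20
```

```text
time: 17.05
eef_pos: [0.6032, 0.1571, 0.0125]
tool_rot: [[-0.994, -0.104, 0.024], [-0.104, 0.995, 0.0], [-0.023, -0.002, -1.0]]
contact_force: [-0.2, 0.5, 0.3]
opening: 0.0511
time: 17.75
eef_pos: [0.6037, 0.1568, 0.0133]
tool_rot: [[-0.994, -0.103, 0.025], [-0.104, 0.995, 0.001], [-0.025, -0.002, -1.0]]
contact_force: [0.9, -0.0, -3.4]
opening: 0.0158
```

```bash
python3 -m jog '{"delta_rot":[[0,0,0],[0,0,0],[0,0,0],[0,0,0],[0,0,0],[0,0,0],[0,0,0],[0,0,0],[0,0,0],[0,0,0]],"translation":[[0,-0.5,0],[0,-1,0],[0,-1,0],[0,-1,0],[0,-1,0],[0,-1,0],[0,-1,0],[0,-1,0],[0,-1,0],[0,0,0]],"grip":[0.1,0.1,0.1,0.1,0.1,0.1,0.1,0.1,0.1,0.1]}'
python3 - <<'E'
from meas import *
for n in ["scene","top"]: np.savez(f"{n}2.npz",**bot.read_camera(n))
o=bot.get_obs(); print(o["eef_pos"],o["eef_pos"][:2]@[-.1012,.9949]); 
c=dict(np.load("scene2.npz")); cv2.imwrite("pics/s2.png",cv2.resize(c["pixels"][130:250,210:370],(800,600),interpolation=cv2.INTER_CUBIC))
E
```

```text
time: 18.75
eef_pos: [0.6132, 0.0653, 0.0133]
tool_rot: [[-0.994, -0.102, 0.026], [-0.102, 0.995, 0.002], [-0.026, -0.0, -1.0]]
contact_force: [1.7, -0.6, -3.6]
opening: 0.0153
[0.6131 0.0663 0.0133] 0.0038797581478473035
```

View pics/s2.png

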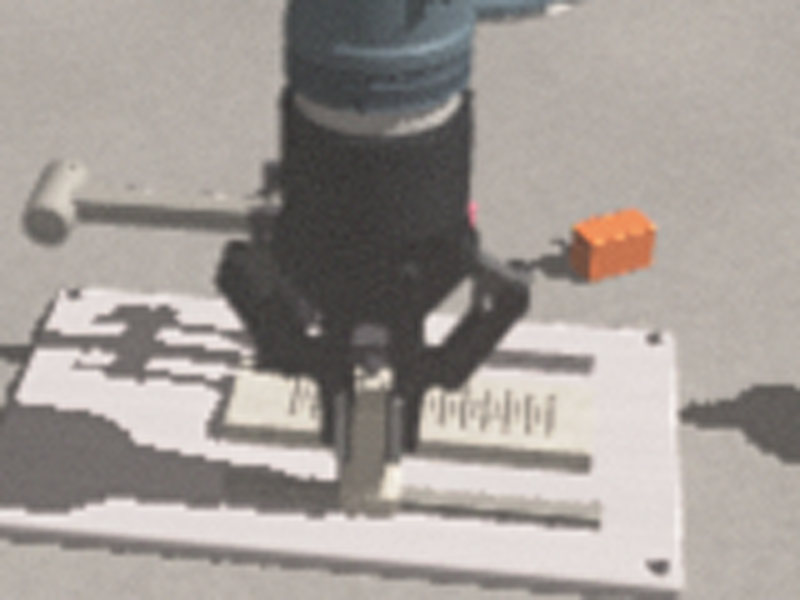

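The fin is held and has slid to crop (370,440), nearly opposite the marker. I'll measure its visible front face.

Run:
```python
from meas import *
ex=np.array([-np.sin(.1014),np.cos(.1014)])
for t in ("1","2"):
  c=dict(np.load(f"scene{t}.npz")); P=cloud(c); z=P[...,2]; a=P[...,:2]@ex; g=c["pixels"].astype(int); 
  for lo,hi in((.03,.045),(.045,.06),(.06,.075)):
    m=(c["z_map"]>0)&(z>lo)&(z<hi)&(P[...,0]>.57)&(P[...,0]<.65)&(a>-.04)&(a<.15)&(g.max(-1)>(115 if t=="2" else 0))&(P[...,0]+.1*P[...,1]>.605)
    if m.any(): print(t,lo,m.sum(),np.percentile(a[m],[2,98]),a[m].mean())
c=dict(np.load("scene2.npz"))
for v in (214,218,222,226,230): print(v,[(u,int(c["pixels"][v,u].max()),round(float(px2w(c,u,v)[:2]@ex),4)) for u in range(274,296)])
marker("2")
```

```text
1 0.03 43 [0.0843 0.0991] 0.09151621770895337
1 0.045 43 [0.0835 0.0983] 0.09055178571311075
1 0.06 72 [0.084  0.0988] 0.09152269872890642
2 0.03 37 [-0.0046  0.01  ] 0.002455048386762845
2 0.045 39 [-0.0137  0.0156] 0.002032226078187744
2 0.06 56 [-0.0174  0.0085] 0.00172213207912199
214 [(274, 118, -0.0174), (275, 70, -0.0154), (276, 76, -0.0131), (277, 106, -0.0105), (278, 115, -0.0083), (279, 86, -0.0063), (280, 102, -0.0047), (281, 119, -0.0023), (282, 125, -0.0005), (283, 125, 0.0017), (284, 124, 0.0038), (285, 126, 0.0062), (286, 122, 0.0082), (287, 94, 0.0107), (288, 109, 0.0129), (289, 115, 0.0151), (290, 93, 0.0168), (291, 72, 0.0189), (292, 71, 0.0211), (293, 93, 0.0232), (294, 204, 0.0217), (295, 224, 0.0239)]
218 [(274, 95, -0.0176), (275, 79, -0.0153), (276, 84, -0.0132), (277, 107, -0.0104), (278, 112, -0.0083), (279, 90, -0.006), (280, 112, -0.0047), (281, 124, -0.0024), (282, 126, -0.0001), (283, 126, 0.0019), (284, 126, 0.0041), (285, 128, 0.0063), (286, 124, 0.0083), (287, 94, 0.011), (288, 108, 0.0133), (289, 114, 0.0153), (290, 88, 0.0172), (291, 73, 0.0195), (29
[... 2158 characters left out ...]
.03764416237365226
  row spans [(206, np.float64(-0.0065), np.float64(-0.004)), (207, np.float64(-0.0063), np.float64(-0.0037)), (208, np.float64(-0.0064), np.float64(0.0171)), (209, np.float64(-0.0319), np.float64(0.0145)), (210, np.float64(-0.0243), np.float64(0.0135)), (211, np.float64(-0.0244), np.float64(0.0139)), (212, np.float64(-0.0244), np.float64(0.0142)), (213, np.float64(-0.0242), np.float64(0.0139)), (214, np.float64(-0.0242), np.float64(0.014)), (215, np.float64(-0.0241), np.float64(0.014)), (216, np.float64(-0.0242), np.float64(0.0139)), (217, np.float64(-0.0241), np.float64(0.0137)), (218, np.float64(0.0098), np.float64(0.0148)), (220, np.float64(0.0227), np.float64(0.0227))]
```

```bash
python3 -m jog '{"delta_rot":[[0,0,0],[0,0,0],[0,0,0],[0,0,0]],"translation":[[0,-0.3,0],[0,-0.3,0],[0,0,0],[0,0,0]],"grip":[0.1,0.1,0.1,0.1]}'
cat > fin.py <<'E'
from meas import *
import sys
t=sys.argv[1]; ex=np.array([-np.sin(.1014),np.cos(.1014)])
for n in ["scene","top"]: np.savez(f"{n}{t}.npz",**bot.read_camera(n))
o=bot.get_obs(); print(o["time"],o["eef_pos"],"tcp a",o["eef_pos"][:2]@ex)
c=dict(np.load(f"scene{t}.npz")); g=c["pixels"].max(-1)
for v in (214,218): print([(u,int(g[v,u]),round(float(px2w(c,u,v)[:2]@ex),4)) for u in range(272,294)])
E
python3 fin.py 3
```

```text
time: 19.25
eef_pos: [0.6135, 0.0623, 0.0133]
tool_rot: [[-0.994, -0.106, 0.025], [-0.106, 0.994, 0.004], [-0.025, 0.001, -1.0]]
contact_force: [1.1, 0.0, -2.7]
opening: 0.0156
19.35 [0.6135 0.0623 0.0133] tcp a -0.00015992169730056504
[(272, 149, -0.0216), (273, 87, -0.0198), (274, 68, -0.0176), (275, 94, -0.0148), (276, 111, -0.0126), (277, 95, -0.0106), (278, 84, -0.009), (279, 116, -0.0068), (280, 124, -0.0048), (281, 121, -0.0024), (282, 128, -0.0003), (283, 120, 0.0017), (284, 124, 0.0038), (285, 101, 0.0063), (286, 100, 0.0088), (287, 113, 0.0108), (288, 107, 0.013), (289, 83, 0.0147), (290, 64, 0.0169), (291, 80, 0.019), (292, 134, 0.0202), (293, 144, 0.0193)]
[(272, 105, -0.0284), (273, 84, -0.0198), (274, 79, -0.0173), (275, 94, -0.0149), (276, 113, -0.0126), (277, 91, -0.0107), (278, 82, -0.009), (279, 114, -0.0068), (280, 124, -0.0048), (281, 126, -0.0026), (282, 123, -0.0001), (283, 123, 0.0019), (284, 127, 0.0039), (285, 102, 0.0066), (286, 98, 0.009), (287, 115, 0.0111), (288, 116, 0.0133), (289, 84, 0.015), (290, 73, 0.0171), (291, 76, 0.0193), (292, 122, 0.0182), (293, 138, 0.0203)]
```

```bash
python3 -m jog '{"delta_rot":[[0,0,0],[0,0,0],[0,0,0],[0,0,0]],"translation":[[0,-0.2,0],[0,-0.2,0],[0,0,0],[0,0,0]],"grip":[0.1,0.1,0.1,0.1]}'; python3 fin.py 4
```

```text
time: 19.75
eef_pos: [0.6137, 0.06, 0.0133]
tool_rot: [[-0.994, -0.107, 0.024], [-0.107, 0.994, 0.006], [-0.025, 0.003, -1.0]]
contact_force: [1.0, 0.6, -2.4]
opening: 0.0155
19.85 [0.6137 0.06   0.0133] tcp a -0.0024506040649962305
[(272, 74, -0.0218), (273, 70, -0.0198), (274, 106, -0.0166), (275, 112, -0.0149), (276, 97, -0.0127), (277, 87, -0.0111), (278, 114, -0.0089), (279, 122, -0.0069), (280, 123, -0.0048), (281, 125, -0.0026), (282, 124, -0.0003), (283, 124, 0.0017), (284, 98, 0.0045), (285, 98, 0.0067), (286, 109, 0.0087), (287, 116, 0.0106), (288, 84, 0.0126), (289, 70, 0.0146), (290, 82, 0.0168), (291, 152, 0.0146), (292, 216, 0.0171), (293, 173, 0.0192)]
[(272, 87, -0.0217), (273, 81, -0.0196), (274, 105, -0.017), (275, 111, -0.0146), (276, 96, -0.0125), (277, 91, -0.0113), (278, 113, -0.0092), (279, 125, -0.0065), (280, 123, -0.0044), (281, 124, -0.0024), (282, 125, -0.0004), (283, 126, 0.0019), (284, 96, 0.0046), (285, 103, 0.0066), (286, 115, 0.0088), (287, 101, 0.011), (288, 79, 0.0126), (289, 68, 0.0149), (290, 79, 0.017), (291, 122, 0.016), (292, 134, 0.0183), (293, 140, 0.0205)]
```

```bash
python3 -m jog '{"delta_rot":[[0,0,0],[0,0,0],[0,0,0],[0,0,0],[0,0,0],[0,0,0],[0,0,0],[0,0,0],[0,0,0],[0,0,0]],"translation":[[0,0,0],[0,0,0],[0,0,0],[0,0,0],[0,0,-1],[0,0,-3],[0,0,-4],[0,0,-4],[0,0,-4],[0,0,-3]],"grip":[0.5,0.5,0.5,0.5,0.5,0.5,0.5,0.5,0.5,0.5]}'
python3 -m jog '{"delta_rot":[[0,0,0],[0,0,0],[0,0,0],[0,0,0],[0,0,0]],"translation":[[0,4,0],[0,4,0],[0,4,0],[0,0,0],[0,0,0]],"grip":[0.5,0.5,0.5,0.5,0.5]}'
python3 - <<'E'
from meas import *
for n in ["scene","top"]: np.savez(f"{n}5.npz",**bot.read_camera(n))
run("5",.1014); marker("5")
a,b=[dict(np.load(f"{n}5.npz"))["pixels"] for n in ("top","scene")]
cv2.imwrite("pics/f.png",np.vstack([cv2.resize(a[155:215,195:295],(600,300),interpolation=cv2.INTER_CUBIC) if 0 else cv2.resize(a[160:230,195:305],(471,300),interpolation=cv2.INTER_CUBIC),cv2.resize(b[180:250,235:345],(471,300),interpolation=cv2.INTER_CUBIC)]))
E
```

```text
time: 20.85
eef_pos: [0.606, 0.0563, 0.2094]
tool_rot: [[-0.994, -0.106, 0.016], [-0.106, 0.994, 0.002], [-0.016, -0.0, -1.0]]
contact_force: [0.5, 0.7, -0.4]
opening: 0.043
time: 21.35
eef_pos: [0.6004, 0.1761, 0.2245]
tool_rot: [[-0.994, -0.098, 0.039], [-0.098, 0.995, 0.008], [-0.039, 0.004, -0.999]]
contact_force: [-0.1, -0.7, 0.5]
opening: 0.0426
scene marker 18 a 0.0011..0.0131 mid 0.0071 mean 0.0069 | b mid -0.5268 z 0.03446030759147095
scene fin 151 a -0.0093..0.0046 mid -0.0023 mean -0.0022 | b mid -0.6132 z 0.05782416316592559
scene fintop 59 a -0.0103..0.0045 mid -0.0029 mean -0.0028 | b mid -0.6131 z 0.0698678821592521
top marker 39 a 0.0010..0.0138 mid 0.0074 mean 0.0068 | b mid -0.5116 z 0.03778434353724802
top fin 83 a -0.0112..0.0034 mid -0.0039 mean -0.0043 | b mid -0.5983 z 0.06828521340421556
top fintop 53 a -0.0105..0.0025 mid -0.0040 mean -0.0039 | b mid -0.6091 z 0.06981075239968926
scene block 149 -0.024800068332016145 0.01525882459199355 mid -0.004559020558338956 b [-0.533 -0.506] z 0.0373339217489731
  row spans [(193, np.float64(-0.0234), np.float64(-0.0234)
[... 679 characters left out ...]
64(-0.0064), np.float64(-0.0038)), (208, np.float64(-0.0139), np.float64(0.0247)), (209, np.float64(-0.022), np.float64(0.0404)), (210, np.float64(-0.0244), np.float64(0.0138)), (211, np.float64(-0.0244), np.float64(0.0138)), (212, np.float64(-0.0243), np.float64(0.0139)), (213, np.float64(-0.0243), np.float64(0.0141)), (214, np.float64(-0.0242), np.float64(0.0139)), (215, np.float64(-0.0243), np.float64(0.014)), (216, np.float64(-0.0241), np.float64(0.0141)), (217, np.float64(-0.0239), np.float64(0.014)), (218, np.float64(-0.0005), np.float64(0.0097)), (220, np.float64(0.0535), np.float64(0.0535)), (221, np.float64(0.0406), np.float64(0.0432)), (222, np.float64(0.0946), np.float64(0.0946))]
```

View pics/f.png

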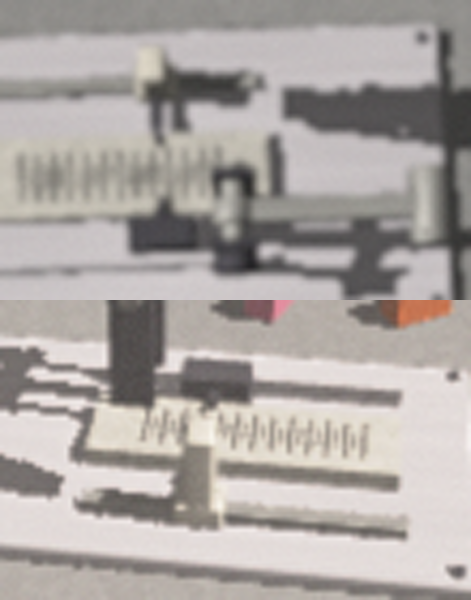

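The fin stands opposite the marker in both crops: top fin/pointer at about (157,140) with the marker tip at (163,203), and scene tips at about (205,405). The offset is about 1 mm, inside the 3 mm limit. The marker is unmoved and the gripper is clear.

Run:
```python
from cell import bot
o=bot.get_obs(); print(o["time"],o["contact_force"]); print(bot.close_job())
```

```text
21.45 [-0.22076613  0.27404548 -0.45344265]
the job is handed in; nothing more can be done
None
```

I pressed the roller to about 10 N, eased the arm back up, slid the set pointer opposite the drag marker, and handed the job in at 21.5 s. No verdict was reported.

- **Press:** I held it for about 3.3 s. Every reading in that time was 8.8–10.0 N vertical, and 9.6–11.1 N counting a steady sideways force of 2.4–5.0 N at the roller. No reading came near 13 N.
- **Return:** I eased the arm up in 2 mm steps and saw no snap. The fingers were off with about 0 N of contact, and the pictures show the arm back at rest.
- **Marker:** It moved in its channel when the arm pushed it. It stayed upright, and its position in the images did not change while I moved the pointer.
- **Set pointer:** I gripped the fin, slid it about 95 mm and let go. By the last images its tip is about 1.0 mm (top camera) to 1.4 mm (scene camera) to the +x side of the marker's tip. The fin's own path hints the true offset may be nearer 0. The limit is 3 mm.
- **Bystanders:** The robot went nowhere near them. I did not re-measure where they stand.

**Disagreement:** the visible fingertips ended about 35–38 mm higher than the reported tool position. I went by the depth images and felt contact instead of the reported height.

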